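# Pin the vial turntable and index it three clicks

### The arm

A 6-joint arm with a two-finger parallel gripper is mounted at the origin on a cart in front of the work surface, level with it; the furniture and walls round the work are solid. World frame = base frame: x ahead of the robot, y to its left, z up, the work surface at z = 0. Lengths are in m, angles in rad, forces in N, time in s.
With the tool pointing down it reaches from about 0.35 to 0.775 m from the base axis. Payload 7.3 kg.
Tool frame: the origin (TCP) lies at the very end of the fingers, on their centre line; the grasp point (between the pads) lies 19 mm behind it; z points along the fingers, y is the line along which they close (so a half turn about z gives the same grasp; the last joint's range is limited). The gripper opens to 92 mm and grips with 3 to 60 N. Pads are 19 mm wide; open, the fingers measure 130 mm over their backs; the gripper's body (75 mm by 190 mm) begins 47 mm behind the grasp point.
Start: joints at [-1.283, 0.342, 1.524, -0, 1.275, -0.146], TCP at [0.221, -0.476, 0.227] pointing down, gripper open.
Joint ranges: [-2.53, 2.53], [-0.77, 2.02], [0.04, 2.7], [-1, 4.14], [0.28, 2.66], [-3.11, 3.11]. Speed limits (rad/s): [2.57, 2.57, 3.14, 3.14, 3.14, 3.14].

### API

Orientations are given as [roll, pitch, yaw] about the fixed x, y, z axes, in that order (R = Rz(yaw) Ry(pitch) Rx(roll)).
In Python, from cell import robot gives the robot as it stands. The module is installed in compiled form; this text tells all that it offers.
- The arm moves only by the tool arm_command, never from a script. Its argument "moves" is a list of rows, each a list of 3 entries, a list of its own where there are three numbers: the shift along the tool's x, y, z in m, then the turn, a rotation vector about the tool's x, y, z in rad, then the finger opening in m, from 0 to 0.0918. In form: [[[dx, dy, dz], [ax, ay, az], claw], ...]. A call has exactly 5 rows; each row is the pose to reach, as a shift and turn from the pose commanded when the call began, along the tool's axes at that moment; what a row does not reach only later rows make up. A row lasts 1/10 s, in which the tool goes at most 50 mm and 8.59 degrees, less where a joint would pass 70% of its speed; a pose out of reach is approached as far as the arm can. A call with a gripper value outside its range is refused whole. The fingers move at their own pace and stop on an object; "squeeze" is the grip in N (left out, the last holds). Time passes only in rows, so rows that repeat a pose let the fingers close, or fill a call up. It gives the time, the measured TCP pose, the force, the opening and the grip force at its end, in the units of the state.
- robot.observe(): the state, without advancing time (a new reading comes with each control period).
- robot.read_camera(name): name is "scene" or "top" or "wrist"; returns the picture (420x560x3 uint8, red, green, blue); there is no depth.
- robot.camera_model(name): a dict with "fx", "fy", "cx", "cy" (pixels), "R" (3x3) and "t" (3): a world point X has camera coordinates R X + t. Camera axes: x right, y down, z forward; pixel columns grow to the right and rows downward; lengths in m; the calibration is good to about 2 mm. A picture is of the moment at which its call begins: read the wrist's pose just before it. camera_model takes no time and is no camera call; for the wrist camera it gives the pose at the moment of the call.
- robot.hand_in(): hands the job in; it is judged then, once.
The state is a dict: "time": time; "qpos": joint angles; "qvel": joint speeds; "joint_efforts": joint torques, N m; "tool_pos": TCP position; "tool_rot": TCP orientation; "contact_force": force on the tool from outside, world axes, zero at the start; "torque": the same for the moment, N m; "opening": finger opening in m; "grip_force": force on a finger pad.
Only numpy, scipy, OpenCV 4.12 (cv2) and the standard library are available. Lean on these libraries where they do the work, as an engineer would, in place of code of your own. Each camera call takes 0.05 s, during which the arm holds its last target. There are 200 camera calls.

### The job

Take the loose steel pin out of its parking block and push it fully home through the hole in the knob's arm and on into the hole in the vial tray below, so that the knob drives the tray. Then grip the black knob and turn it clockwise, seen from above, by exactly three clicks, so that the third vial stands at the fixed pointer post; do not run past the third click, do not push the tray itself, and leave the other things on the bench where they are. Finish with the knob still gripped at the third click: do not let go.

Things in the scene. Friction and masses are not known exactly. Their poses are not given: they have to be found in the camera images.
- pin: Loose steel drive pin, 68 mm long overall, about 60 g (up to 40 % off), starts upright in the parking block's hole. Origin at the centre of its lower tip, its z axis runs up along the pin. From the tip up: shaft 8 mm in diameter and 30 mm long with a short tapered tip, a collar 22 mm in diameter from 30 to 34 mm, a round knurled head 16 mm in diameter from 34 to 68 mm. Hold it by the head.
- pin_tip (a point): Centre of the pin's lower tip (same point as the pin's origin).
- pin_stand: Black parking block, 50 x 50 x 44 mm high, fixed to the bench, origin at the centre of its underside; a vertical hole 10 mm in diameter and 36 mm deep in the middle of its top. The pin's collar rests on its top, so the pin tip is 14 mm above the bench and its head 48 to 82 mm above.
- knob_hole (a point): Centre of the upper mouth of the vertical hole (10 mm in diameter, right through 8 mm) in the flat aluminium arm that is one piece with the knob, 75 mm from the knob's axis; at the level of the arm's top face, 54 mm above the bench. With the pin home its collar rests here, so the pin's tip is 30 mm below this point.
- tray_hole (a point): Centre of the upper mouth of the matching hole (10 mm in diameter, right through 10 mm, nothing below it down to the bench) in the grey vial tray, 14 mm below knob_hole and in line with it at the start. Its z axis points up and it turns with the tray.
- knob_grip (a point): Point on the knob's vertical axis at the height to grip, 108 mm above the bench. The grip is a black bar 40 mm long, 14 mm thick and 44 mm high (80 to 124 mm above the bench, on a flange 38 mm in diameter whose top is 81 mm above the bench), its length lying along the line from the axis to the arm's hole (knob_hole). It turns with the arm. Gripped across its thickness it turns with the hand.
- knob (a joint): Angle of the knob and its arm in rad: 0 at the start, grows clockwise seen from above. It clicks into a stop every 24 degrees (0.419 rad): stops at 0, 0.419, 0.838, 1.257 (the third), 1.676 and 2.094. Leaving a stop it resists with up to about 0.12 N m; half way to the next it tips over and falls into it. Friction otherwise is small.
- tray (a joint): Angle of the grey lobed tray in rad, same zero and direction as the knob. It carries five fixed clear vials with their tops 88 mm above the bench, on 80 mm radius, 24 degrees apart, on the side away from the arm's hole (knob_hole). It turns freely and follows the knob only when the pin joins the two (with up to about 0.03 rad of play).
- index_base: Fixed base of the turntable, 112 mm foot, origin at the centre of its underside on the axis of knob and tray. At the start the arm's hole (knob_hole) lies at -75 mm on its x axis. The steel pointer post, 76 mm high, stands 114 mm from the axis at 72 degrees clockwise from its +x axis, seen from above; at the third click the third (middle) vial of the five stands before it.
- tube_block: Bystander: small dark storage block with a lid, 41 x 53 x 42 mm. Leave alone.
- label_roll: Bystander: roll of tape lying flat, 66 mm in diameter, 25 mm high. Leave alone.
- slide_box: Bystander: flat box, 83 x 105 x 30 mm. Leave alone.
- petri: Bystander: round dish with a lid, 91 mm in diameter, 16 mm high. Leave alone.

How it is judged:
On the way, in this order (a step that is already met when the one before it is completed fails the run):
1. the pin is home through arm and tray with the knob still at its starting stop (z of pin_tip in the frame of tray_hole below -0.013 m and horizontal distance between pin_tip and tray_hole below 0.005 m and angle between pin's own z axis and vertical below 0.15 rad and value of joint knob between -0.15 and 0.15 rad and value of joint tray between -0.15 and 0.15 rad), for 0.2 s.
2. the knob, gripped, has brought the pinned tray to the third click (z of pin_tip in the frame of tray_hole below -0.013 m and horizontal distance between pin_tip and tray_hole below 0.005 m and angle between pin's own z axis and vertical below 0.15 rad and value of joint knob between 1.167 and 1.347 rad and value of joint tray between 1.117 and 1.397 rad and contact force between the fingers and knob above 2 N), for 0.3 s.
At the end, for the whole second after the job is handed in: Knob gripped (contact over 2 N) at its third stop (1.257 rad, within 0.09); tray along with it (within 0.14 rad); pin upright, its tip at least 13 mm below the tray's top and within 5 mm of the hole's axis; gripper off the pin; pin still (under 0.05 m/s) (all of step 2 and contact force between the fingers and pin below 0.5 N and linear speed of pin below 0.05 m/s); the arm keeps its last pose, push and grip.
It fails at once if the knob runs past the third click (value of joint knob above 1.46 rad).
It fails at once if the robot pushes the tray or its vials itself (contact force between any of the fingers, the arm and tray above 4 N).
It fails at once if a bystander is shifted by more than 30 mm (distance of any of tube_block, label_roll, slide_box, petri from where it was at the start of the episode above 0.03 m).
It also fails if it takes over 58 s, if anything falls off the work surface, if the arm or the gripper's body presses on something with over 40 N, if the wrist force passes 120 N, or if a joint passes its speed limit or range.

## Working session

There is one attempt and no reset: what is moved stays moved. The work goes in short steps, Python scripts to look and compute and a tool call to move; the robot and the scene stay as the last step left them, time stands still between calls to the robot, and variables do not carry over. Pictures are saved under pics/ and viewed, at most 10 in all, crops included, and the job is handed in when it is done.

Besides the shell and the picture viewer there is one more tool, called in YAML: its name, and indented under it one key for each argument. arm_command: Moves the arm, as the interface text tells. Its arguments: {"type":"object","properties":{"moves":{"type":"array"},"squeeze":{"type":"number"}},"required":["moves"]}

```bash
mkdir -p pics; python3 - <<'E'
from cell import robot
import cv2,numpy as np
s=robot.observe();print(s['time'],s['tool_pos'],s['tool_rot'],s['opening'])
for n in("top","scene"):
    m=robot.camera_model(n);print(n,m)
    cv2.imwrite(f'pics/{n}0.png',robot.read_camera(n)[:,:,::-1])
E
```

```text
0.0 [ 0.22057011 -0.47595596  0.22604305] [-3.14005687e+00 -2.45147954e-04  4.33797124e-01] 0.09185210357904841
top {'fx': 453.3307334673524, 'fy': 453.3307334673524, 'cx': 277.803609129137, 'cy': 209.24988199742344, 'R': array([[-0.02022098, -0.99976311,  0.00805257],
       [-0.9979702 ,  0.01969694, -0.06055995],
       [ 0.060387  , -0.00926081, -0.99813208]]), 't': array([0.09229838, 0.54637463, 1.49917126])}
scene {'fx': 474.7601694237665, 'fy': 474.7601694237665, 'cx': 276.90412631890285, 'cy': 204.14153025930648, 'R': array([[-0.71421296, -0.69979936,  0.01344236],
       [-0.59821198,  0.60033734, -0.53078951],
       [ 0.36337621, -0.38713813, -0.84739707]]), 't': array([0.45949771, 0.33522436, 1.28593327])}
```

View pics/top0.png

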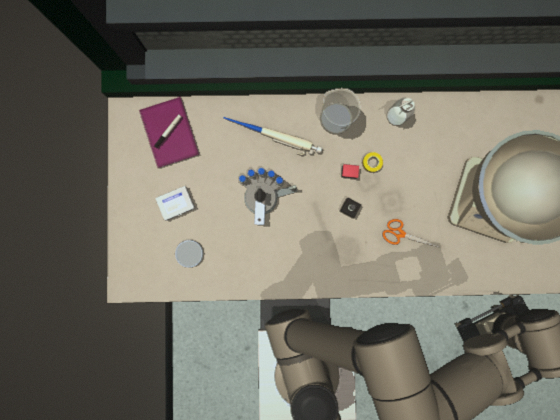

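View pics/scene0.png

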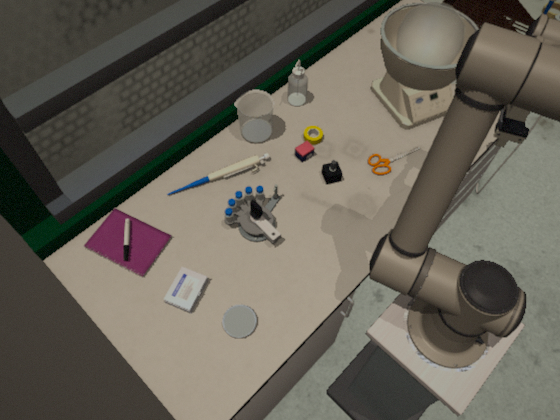

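The top view shows the parking block with the pin at (350,208), the knob at about (261,195) and the arm's hole near (260,221). I'll enlarge these.

```bash
python3 - <<'E'
import cv2,numpy as np
a=cv2.imread('pics/top0.png')[155:235,230:370]; b=cv2.imread('pics/scene0.png')[150:250,215:355]
cv2.imwrite('pics/c0.png',cv2.resize(np.vstack([cv2.resize(a,None,fx=4,fy=4,interpolation=2),cv2.resize(b,(560,400),interpolation=2)])[:,:],(448,576)) if 0 else np.vstack([cv2.resize(a,(560,320),interpolation=2),cv2.resize(b[20:90],(560,280),interpolation=2)]))
E
```

```text
(no output)
```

View pics/c0.png

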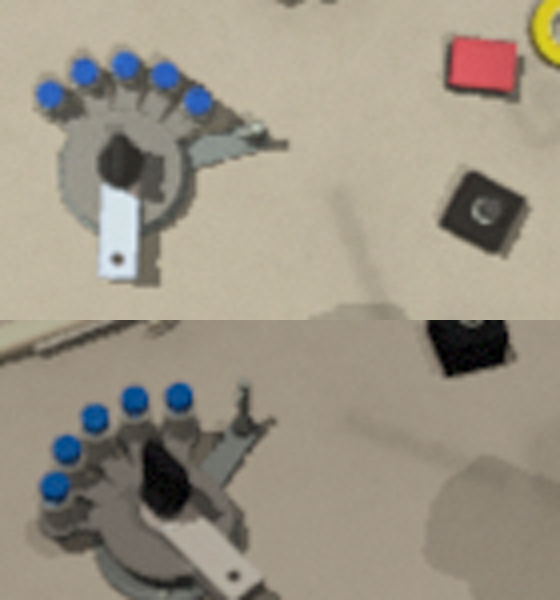

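Crop: hole at top pixel (259.1,219.6), pin head at (351.4,206.9), and vial caps from (50,95) to (198,100) in crop coordinates.

```bash
cat >h.py <<'E'
import numpy as np
from scipy.spatial.transform import Rotation as Ro
def ray(m,u,v,z):
    R=np.array(m['R']);t=np.array(m['t']);d=R.T@[(u-m['cx'])/m['fx'],(v-m['cy'])/m['fy'],1];c=-R.T@t
    return c+d*(z-c[2])/d[2]
def rot(s): return Ro.from_euler('xyz',s['tool_rot'])
def rel(s,p,yaw):
    "tool-frame shift & rotvec to reach TCP p, pointing down with yaw"
    r=rot(s);g=Ro.from_euler('xyz',[np.pi,0,yaw])
    return np.round(r.inv().apply(np.array(p)-s['tool_pos']),4),np.round((r.inv()*g).as_rotvec(),4)
E
python3 - <<'E'
from h import *
from cell import robot
m=robot.camera_model('top');f=lambda x,y,z:ray(m,(x+.5)/4+230-.5,(y+.5)/4+155-.5,z)
print('hole',f(117,259,.054),'pin',f(486,208,.082),'knobtop',f(121,155,.124))
V=np.array([f(x,y,.088)for x,y in[(50,95),(84,72),(126,66),(165,75),(198,100)]]);print(V)
from scipy.optimize import least_squares
# vial at angle b+24deg*k, and hole opposite
h=f(117,259,.054)[:2]
def model(p):
    a=p[2]+np.radians(24)*np.arange(2,-3,-1)
    return np.r_[(p[:2]+.08*np.c_[np.cos(a),np.sin(a)]-V[:,:2]).ravel(),p[:2]+.075*np.r_[np.cos(p[2]+np.pi),np.sin(p[2]+np.pi)]-h]
r=least_squares(model,[h[0]+.075,h[1],0]);print(r.x,r.fun.round(4))
ms=robot.camera_model('scene');print('scene hole',ray(ms,272.9,233.4,.054))
s=robot.observe();print(m and robot.camera_model('wrist'))
print(rel(s,[*f(486,208,.082)[:2],.2],0))
E
```

```text
hole [0.51403975 0.14396003 0.054     ] pin [ 0.54791413 -0.15297454  0.082     ] knobtop [0.59213987 0.13711497 0.124     ]
[[0.64482683 0.19401389 0.088     ]
 [0.66280324 0.16656509 0.088     ]
 [0.66699361 0.13291262 0.088     ]
 [0.65915284 0.10186691 0.088     ]
 [0.63854006 0.0758889  0.088     ]]
[ 0.5881085   0.13860518 -0.06364416] [ 0.0005  0.0005  0.0003 -0.0001  0.001   0.0006 -0.0002 -0.0004 -0.0008
 -0.     -0.0008 -0.0006]
scene hole [0.51759272 0.1459298  0.054     ]
{'fx': 309.6592889494128, 'fy': 309.6592889494128, 'cx': 272.15814345730206, 'cy': 211.2734667230307, 'R': array([[ 4.20687906e-01, -9.07205421e-01,  9.98862395e-05],
       [-8.79203984e-01, -4.07675974e-01,  2.46577890e-01],
       [-2.23656077e-01, -1.03820156e-01, -9.69122972e-01]]), 't': array([-0.52534091, -0.03088661,  0.389328  ])}
(array([ 0.4328, -0.1555,  0.0264]), array([-1.400e-03,  1.000e-04,  4.338e-01]))
```

arm_command:
  moves:
    - [[0.022, -0.008, 0], [0, 0, -0.14], 0.09]
    - [[0.064, -0.023, 0], [0, 0, -0.28], 0.09]
    - [[0.106, -0.038, 0], [0, 0, -0.42], 0.09]
    - [[0.148, -0.053, 0], [0, 0, -0.56], 0.09]
    - [[0.19, -0.068, 0], [0, 0, -0.7], 0.09]

```text
time: 0.6
tool_pos: [0.3653, -0.3333, 0.2265]
tool_rot: [-3.141, -0.0, 1.139]
contact_force: [0.3, -0.8, 0.8]
opening: 0.0899
grip_force: 0.0
```

```bash
python3 - <<'E'
from h import *
from cell import robot
s=robot.observe();print(s['time'],s['tool_pos'],s['tool_rot'],s['qpos'],rel(s,[.548,-.153,.2],3.078))
E
```

```text
0.6 [ 0.36533739 -0.33332728  0.2264805 ] [-3.14115519e+00 -1.82892111e-04  1.13911955e+00] [-8.94698808e-01  2.86825002e-01  1.60486768e+00 -3.34640056e-05
  1.25037306e+00 -4.63011524e-01] (array([0.2402, 0.0905, 0.0265]), array([-1.0000e-04, -5.0000e-04, -1.9389e+00]))
```

arm_command:
  moves:
    - [[0.04, 0.015, 0.004], [0, 0, -0.14], 0.09]
    - [[0.085, 0.032, 0.008], [0, 0, -0.28], 0.09]
    - [[0.13, 0.049, 0.013], [0, 0, -0.42], 0.09]
    - [[0.175, 0.066, 0.018], [0, 0, -0.56], 0.09]
    - [[0.215, 0.081, 0.026], [0, 0, -0.7], 0.09]

```text
time: 1.1
tool_pos: [0.5303, -0.1724, 0.2005]
tool_rot: [3.141, 0.0, 1.84]
contact_force: [0.8, -1.3, 0.2]
opening: 0.0899
grip_force: 0.0
```

arm_command:
  moves:
    - [[0.01, -0.005, 0], [0, 0, -0.14], 0.09]
    - [[0.02, -0.01, 0], [0, 0, -0.28], 0.09]
    - [[0.025, -0.0167, 0], [0, 0, -0.42], 0.09]
    - [[0.025, -0.0167, 0], [0, 0, -0.56], 0.09]
    - [[0.025, -0.0167, 0], [0, 0, -0.7], 0.09]

```text
time: 1.6
tool_pos: [0.5059, -0.1542, 0.2004]
tool_rot: [-3.141, -0.001, 2.54]
contact_force: [-0.3, -0.0, -0.2]
opening: 0.0903
grip_force: 0.0
```

arm_command:
  moves:
    - [[0, 0, 0], [0, 0, -0.14], 0.09]
    - [[0, 0, 0], [0, 0, -0.28], 0.09]
    - [[0, 0, 0], [0, 0, -0.42], 0.09]
    - [[0, 0, 0], [0, 0, -0.54], 0.09]
    - [[0, 0, 0], [0, 0, -0.54], 0.09]

```text
time: 2.1
tool_pos: [0.506, -0.1544, 0.2003]
tool_rot: [3.141, -0.001, 3.075]
contact_force: [0.0, 0.7, 0.3]
opening: 0.0903
grip_force: 0.0
```

```bash
python3 - <<'E'
from h import *
from cell import robot
import cv2
s=robot.observe();m=robot.camera_model('wrist');print(s['time'],s['tool_pos'],s['tool_rot'],s['qpos'],rel(s,[.548,-.153,.2],3.078))
im=robot.read_camera('wrist');cv2.imwrite('pics/w1.png',im[:,:,::-1])
R=m['R'];p=R@[.548,-.153,.082]+m['t'];print(p[0]/p[2]*m['fx']+m['cx'],p[1]/p[2]*m['fy']+m['cy'],-R.T@m['t'])
np.savez('w1.npz',R=R,t=m['t'])
E
```

```text
2.1 [ 0.5060376  -0.15441147  0.20034203] [ 3.14138785e+00 -7.89541020e-04  3.07479189e+00] [-4.41015120e-01  3.72512886e-01  1.55450184e+00 -1.04514710e-04
  1.21538769e+00 -1.94497419e+00] (array([-0.0418,  0.0042,  0.0003]), array([ 0.0002, -0.0008, -0.0032]))
277.1331022392351 248.4963941887049 [ 0.44046096 -0.15037703  0.35924237]
```

View pics/w1.png

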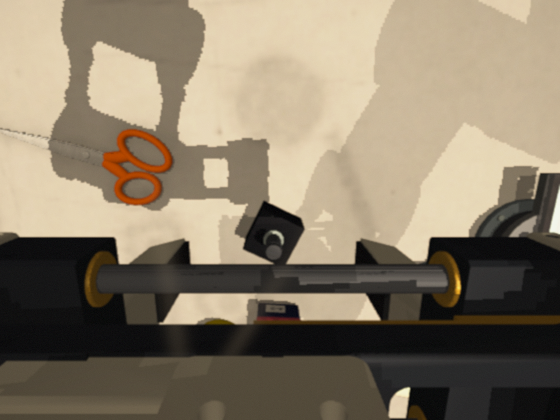

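Wrist view: the parking block is at about (273,233) with the pin head around (275,243), close to the predicted (277,248). I'll zoom in.

```bash
python3 - <<'E'
import cv2
cv2.imwrite('pics/c1.png',cv2.resize(cv2.imread('pics/w1.png')[195:275,235:315],(640,600)[0:1]*2 if 0 else (560,560),interpolation=2))
E
```

```text
(no output)
```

View pics/c1.png

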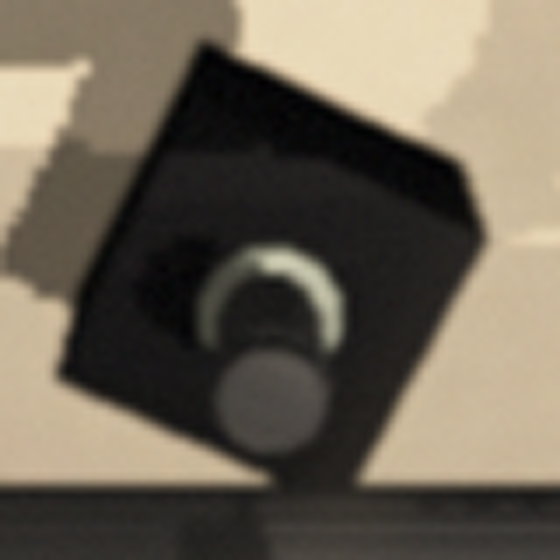

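The head top's centre is at (273.3,251.7) and the collar's centre at (273.4,239.6).

```bash
python3 - <<'E'
from h import *
from cell import robot
m=robot.camera_model('wrist');s=robot.observe()
a=ray(m,273.3,251.7,.082);b=ray(m,273.4,239.6,.048);print(a,b)
p=(a+b)/2;print(rel(s,[*p[:2],.11],3.078),rel(s,[*p[:2],.054],3.078))
E
```

```text
[ 0.5510709  -0.15702953  0.082     ] [ 0.55094293 -0.15682059  0.048     ]
(array([-0.045 ,  0.0006,  0.0904]), array([ 0.0002, -0.0007, -0.0069])) (array([-0.0451,  0.0006,  0.1464]), array([ 0.0002, -0.0007, -0.0069]))
```

arm_command:
  moves:
    - [[-0.025, 0, 0.02], [0, 0, 0], 0.06]
    - [[-0.045, 0.0006, 0.06], [0, 0, -0.003], 0.06]
    - [[-0.045, 0.0006, 0.1], [0, 0, -0.003], 0.05]
    - [[-0.045, 0.0006, 0.13], [0, 0, -0.003], 0.05]
    - [[-0.045, 0.0006, 0.146], [0, 0, -0.003], 0.05]

```text
time: 2.65
tool_pos: [0.5496, -0.1562, 0.0514]
tool_rot: [3.14, -0.005, 3.073]
contact_force: [-0.1, -0.5, 0.3]
opening: 0.0545
grip_force: 0.0
```

arm_command:
  moves:
    - [[0, 0, 0], [0, 0, 0], 0.03]
    - [[0, 0, 0], [0, 0, 0], 0.012]
    - [[0, 0, 0], [0, 0, 0], 0.008]
    - [[0, 0, 0], [0, 0, 0], 0.008]
    - [[0, 0, 0], [0, 0, 0], 0.008]
  squeeze: 25

```text
time: 3.15
tool_pos: [0.5518, -0.1572, 0.0558]
tool_rot: [-3.141, 0.002, 3.076]
contact_force: [0.6, -0.2, 2.9]
opening: 0.0151
grip_force: 25.0
```

arm_command:
  moves:
    - [[0, 0, -0.01], [0, 0, 0], 0.008]
    - [[0, 0, -0.03], [0, 0, 0], 0.008]
    - [[0, 0, -0.06], [0, 0, 0], 0.008]
    - [[0, 0, -0.09], [0, 0, 0], 0.008]
    - [[0, 0, -0.09], [0, 0, 0], 0.008]

```text
time: 3.65
tool_pos: [0.5536, -0.1579, 0.15]
tool_rot: [-3.138, 0.009, 3.077]
contact_force: [-0.5, -0.4, 0.0]
opening: 0.0152
grip_force: 25.0
```

```bash
python3 - <<'E'
from h import *
from cell import robot
s=robot.observe();print(s['time'],s['tool_pos'],s['tool_rot'],s['opening'],rel(s,[.45,.143,.144],3.078),rel(s,[.516,.142,.144],3.078))
E
```

```text
3.65 [ 0.55355415 -0.15793086  0.14999341] [-3.13840963  0.00856397  3.07676587] 0.015226107634570713 (array([0.1229, 0.2936, 0.004 ]), array([-0.0032,  0.0086, -0.0012])) (array([0.057 , 0.2969, 0.0046]), array([-0.0032,  0.0086, -0.0012]))
```

arm_command:
  moves:
    - [[0, 0.04, 0], [0, 0, 0], 0.008]
    - [[0.005, 0.088, 0], [0, 0, 0], 0.008]
    - [[0.01, 0.136, 0], [0, 0, 0], 0.008]
    - [[0.015, 0.184, 0], [0, 0, 0], 0.008]
    - [[0.02, 0.232, 0], [0, 0, 0], 0.008]

```text
time: 4.15
tool_pos: [0.5456, 0.0776, 0.1448]
tool_rot: [-3.141, -0.0, 3.076]
contact_force: [0.8, -0.3, -0.6]
opening: 0.0154
grip_force: 25.0
```

arm_command:
  moves:
    - [[0.005, 0.03, 0], [0, 0, 0], 0.008]
    - [[0.01, 0.06, 0], [0, 0, 0], 0.008]
    - [[0.01, 0.065, 0], [0, 0, 0], 0.008]
    - [[0.01, 0.065, 0], [0, 0, 0], 0.008]
    - [[0.01, 0.065, 0], [0, 0, 0], 0.008]

```text
time: 4.65
tool_pos: [0.5405, 0.1405, 0.1446]
tool_rot: [-3.141, -0.0, 3.076]
contact_force: [-0.6, -0.5, -1.5]
opening: 0.0157
grip_force: 25.0
```

```bash
python3 - <<'E'
from h import *
from cell import robot
import cv2
s=robot.observe();m=robot.camera_model('wrist');print(s['time'],s['tool_pos'],s['tool_rot'])
im=robot.read_camera('wrist')
np.savez('w2.npz',pos=s['tool_pos'],rot=s['tool_rot'],**m)
R=m['R'];q=lambda X:(lambda p:(p[0]/p[2]*m['fx']+m['cx'],p[1]/p[2]*m['fy']+m['cy']))(R@X+m['t'])
print(q([.516,.140,.054]))
T=s['tool_pos'];print('tip',q(T-[0,0,.04]),'collar',q(T-[0,0,.01]))
cv2.imwrite('pics/w2f.png',im[:,:,::-1])
u,v=map(int,q([.516,.140,.054]));u0=u-80;v0=max(v-60,0);print(u0,v0)
cv2.imwrite('pics/w2.png',cv2.resize(im[v0:v0+120,u0:u0+160,::-1],(800,600),interpolation=2))
E
```

```text
4.65 [0.54053699 0.14046391 0.14462006] [-3.14099047e+00 -1.77457438e-04  3.07638332e+00]
(np.float64(270.39809381486083), np.float64(184.40757640318694))
tip (np.float64(272.955697164081), np.float64(232.60719145754604)) collar (np.float64(273.0004686562685), np.float64(248.86906441886555))
190 124
```

View pics/w2.png

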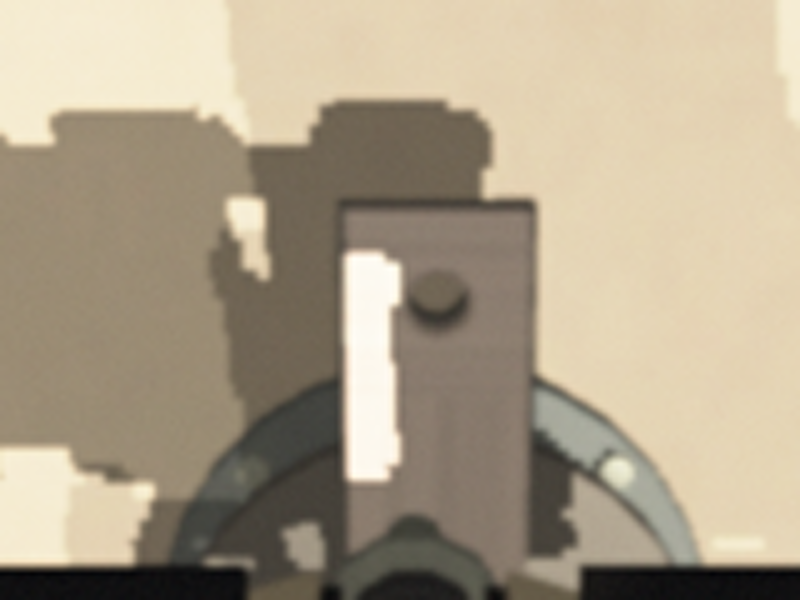

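Hole mouth at (277.4,183.0). The tip shows at about (272.5,232), as predicted for a pin centred in the grip.

```bash
python3 - <<'E'
from h import *
from cell import robot
m=np.load('w2.npz');h=ray(m,277.4,183.0,.054);print(h)
s=robot.observe();print(s['tool_pos'],s['tool_rot'])
print('collar row at crop 600..',ray(m,272.6,232.2,m['pos'][2]-.04)-m['pos'])
print(rel(s,[h[0],h[1],.115],3.078))
E
```

```text
[0.51521452 0.14575463 0.054     ]
[0.54061299 0.14014315 0.14462771] [-3.14105162e+00 -1.90528365e-04  3.07562608e+00]
collar row at crop 600.. [-0.00030348 -0.00022094 -0.04      ]
(array([0.0257, 0.0039, 0.0296]), array([-0.0005, -0.0002, -0.0024]))
```

arm_command:
  moves:
    - [[0.01, 0.002, 0.008], [0, 0, -0.002], 0.008]
    - [[0.02, 0.004, 0.016], [0, 0, -0.002], 0.008]
    - [[0.0255, 0.004, 0.028], [0, 0, -0.002], 0.008]
    - [[0.0255, 0.004, 0.04], [0, 0, -0.002], 0.008]
    - [[0.0255, 0.004, 0.04], [0, 0, -0.002], 0.008]

```text
time: 5.2
tool_pos: [0.5147, 0.1459, 0.1032]
tool_rot: [-3.141, -0.003, 3.077]
contact_force: [0.1, 0.5, -0.7]
opening: 0.0154
grip_force: 25.0
```

```bash
python3 - <<'E'
from h import *
from cell import robot
import cv2
s=robot.observe();m=robot.camera_model('wrist');print(s['time'],s['tool_pos'],s['tool_rot'])
im=robot.read_camera('wrist')
R=m['R'];q=lambda X:(lambda p:(p[0]/p[2]*m['fx']+m['cx'],p[1]/p[2]*m['fy']+m['cy']))(R@X+m['t'])
T=s['tool_pos'];print('tip',q(T-[0,0,.04]),'hole',q([.5152,.1458,.054]),rel(s,[.5152,.1458,.095],3.078))
u,v=map(int,q(T-[0,0,.04]));u0=u-40;v0=v-30;print(u0,v0)
cv2.imwrite('pics/w3.png',cv2.resize(im[v0:v0+60,u0:u0+80,::-1],(800,600),interpolation=2))
E
```

```text
5.2 [0.51471334 0.1459069  0.10319475] [-3.14079302e+00 -2.74418228e-03  3.07740391e+00]
tip (np.float64(272.9337768737871), np.float64(232.78022281918211)) hole (np.float64(272.8180172690844), np.float64(229.35888793294015)) (array([-0.0005, -0.0001,  0.0082]), array([-0.0008, -0.0027, -0.0006]))
232 202
```

View pics/w3.png

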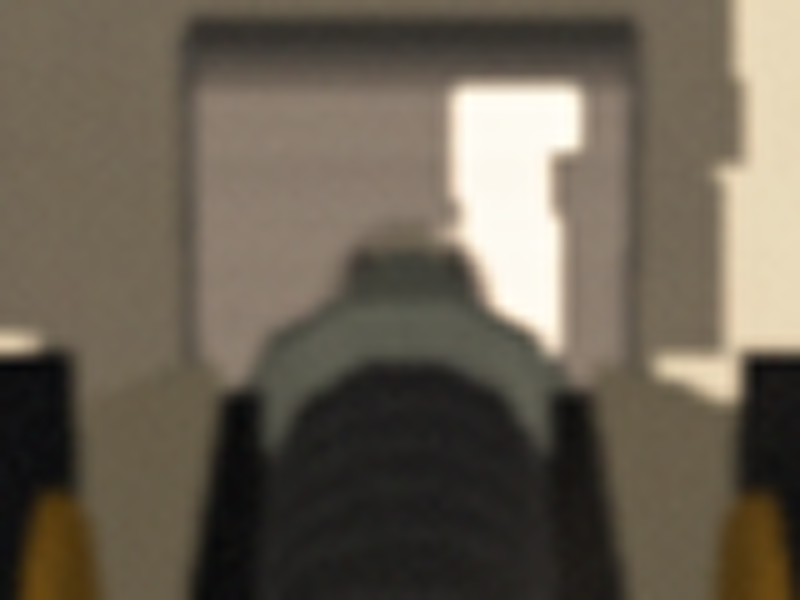

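The pin is laterally centred on the arm (410 against 412), and the hole's rim shows just in front of the tip at (395,222). I'm going down slowly.

arm_command:
  moves:
    - [[-0.0003, 0, 0.003], [0, 0, 0], 0.008]
    - [[-0.0003, 0, 0.006], [0, 0, 0], 0.008]
    - [[-0.0003, 0, 0.009], [0, 0, 0], 0.008]
    - [[-0.0003, 0, 0.012], [0, 0, 0], 0.008]
    - [[-0.0003, 0, 0.015], [0, 0, 0], 0.008]

```text
time: 5.75
tool_pos: [0.516, 0.1469, 0.0897]
tool_rot: [-3.142, 0.001, 3.079]
contact_force: [0.6, -0.6, 0.4]
opening: 0.0153
grip_force: 25.0
```

arm_command:
  moves:
    - [[0, 0, 0.002], [0, 0, 0], 0.008]
    - [[0, 0, 0.004], [0, 0, 0], 0.008]
    - [[0, 0, 0.006], [0, 0, 0], 0.008]
    - [[0, 0, 0.008], [0, 0, 0], 0.008]
    - [[0, 0, 0.008], [0, 0, 0], 0.008]

```text
time: 6.25
tool_pos: [0.5158, 0.147, 0.0815]
tool_rot: [-3.142, 0.0, 3.079]
contact_force: [2.0, -1.1, -1.4]
opening: 0.0153
grip_force: 25.0
```

arm_command:
  moves:
    - [[0, 0, 0.002], [0, 0, 0], 0.008]
    - [[0, 0, 0.004], [0, 0, 0], 0.008]
    - [[0, 0, 0.006], [0, 0, 0], 0.008]
    - [[0, 0, 0.008], [0, 0, 0], 0.008]
    - [[0, 0, 0.01], [0, 0, 0], 0.008]

```text
time: 6.75
tool_pos: [0.5158, 0.147, 0.0716]
tool_rot: [-3.142, 0.001, 3.079]
contact_force: [2.0, -1.8, 1.4]
opening: 0.0154
grip_force: 25.0
```

arm_command:
  moves:
    - [[0, 0, 0.002], [0, 0, 0], 0.008]
    - [[0, 0, 0.004], [0, 0, 0], 0.008]
    - [[0, 0, 0.006], [0, 0, 0], 0.008]
    - [[0, 0, 0.007], [0, 0, 0], 0.008]
    - [[0, 0, 0.007], [0, 0, 0], 0.008]

```text
time: 7.25
tool_pos: [0.516, 0.1471, 0.0656]
tool_rot: [3.141, 0.001, 3.079]
contact_force: [1.4, -0.7, 7.4]
opening: 0.0153
grip_force: 25.0
```

arm_command:
  moves:
    - [[0, 0, 0], [0, 0, 0], 0.008]
    - [[0, 0, 0], [0, 0, 0], 0.02]
    - [[0, 0, 0], [0, 0, 0], 0.04]
    - [[0, 0, 0], [0, 0, 0], 0.04]
    - [[0, 0, 0], [0, 0, 0], 0.04]

```text
time: 7.75
tool_pos: [0.515, 0.147, 0.0642]
tool_rot: [-3.141, -0.001, 3.079]
contact_force: [-0.5, -0.3, -0.1]
opening: 0.0379
grip_force: 0.0
```

arm_command:
  moves:
    - [[0, 0, -0.02], [0, 0, 0], 0.04]
    - [[0, 0, -0.05], [0, 0, 0], 0.04]
    - [[0, 0, -0.09], [0, 0, 0], 0.04]
    - [[0, 0, -0.095], [0, 0, 0], 0.04]
    - [[0, 0, -0.095], [0, 0, 0], 0.04]

```text
time: 8.25
tool_pos: [0.5161, 0.1471, 0.1607]
tool_rot: [3.141, 0.002, 3.079]
contact_force: [0.2, 0.0, -0.9]
opening: 0.0402
grip_force: 0.0
```

```bash
python3 - <<'E'
from h import *
from cell import robot
import cv2
s=robot.observe();m=robot.camera_model('wrist');print(s['time'],s['tool_pos'],s['tool_rot'])
im=robot.read_camera('wrist')
R=m['R'];q=lambda X:(lambda p:(p[0]/p[2]*m['fx']+m['cx'],p[1]/p[2]*m['fy']+m['cy']))(R@X+m['t'])
print('pin top',q([.5158,.146,.092]),'knob',q([.590,.141,.124]),rel(s,[.590,.1412,.16],3.078))
t=cv2.cvtColor(robot.read_camera('top'),4)[155:235,230:300]
a=cv2.resize(t,(420,480),interpolation=2);b=cv2.resize(im[150:270,225:320,::-1],(380,480),interpolation=2)
cv2.imwrite('pics/w4.png',np.hstack([a,b]))
E
```

```text
8.25 [0.51607043 0.14712958 0.16069902] [3.14113871e+00 2.33896930e-03 3.07888947e+00]
pin top (np.float64(271.32801964886886), np.float64(220.31631091550295)) knob (np.float64(270.747895317248), np.float64(331.2616492099978)) (array([-0.0742, -0.0013,  0.0009]), array([0.0005, 0.0023, 0.0009]))
```

View pics/w4.png

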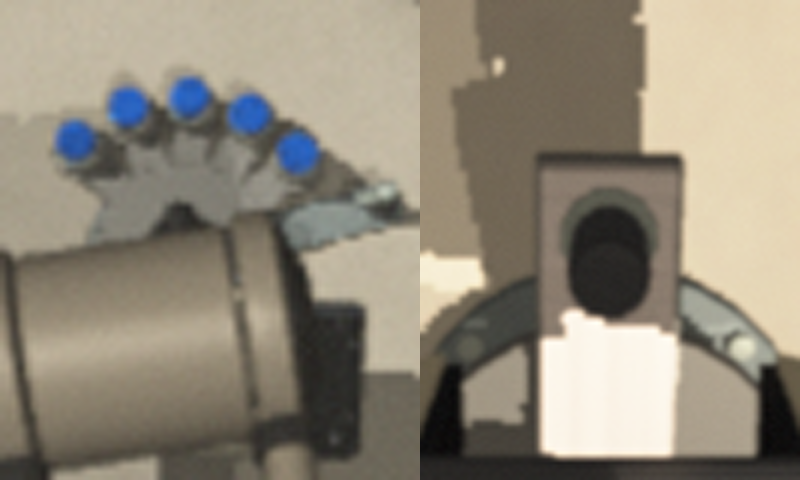

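The pin's collar sits flat on the arm with the head upright, and the vials haven't moved. Now the knob.

arm_command:
  moves:
    - [[-0.03, 0, 0], [0, 0, 0], 0.05]
    - [[-0.06, -0.001, 0], [0, 0, 0], 0.05]
    - [[-0.0745, -0.001, 0], [0, 0, 0], 0.05]
    - [[-0.0745, -0.001, 0.02], [0, 0, 0], 0.05]
    - [[-0.0745, -0.001, 0.04], [0, 0, 0], 0.05]

```text
time: 8.85
tool_pos: [0.5896, 0.1411, 0.1172]
tool_rot: [-3.141, -0.002, 3.078]
contact_force: [-0.4, -0.0, -0.0]
opening: 0.0501
grip_force: 0.0
```

arm_command:
  moves:
    - [[0, 0, 0.015], [0, 0, 0], 0.05]
    - [[0, 0, 0.03], [0, 0, 0], 0.05]
    - [[0, 0, 0.03], [0, 0, 0], 0.04]
    - [[0, 0, 0.03], [0, 0, 0], 0.03]
    - [[0, 0, 0.03], [0, 0, 0], 0.025]

```text
time: 9.35
tool_pos: [0.5901, 0.1414, 0.09]
tool_rot: [3.142, 0.0, 3.079]
contact_force: [0.6, 0.7, -0.1]
opening: 0.0303
grip_force: 0.0
```

arm_command:
  moves:
    - [[0, 0, 0], [0, 0, 0], 0.018]
    - [[0, 0, 0], [0, 0, 0], 0.008]
    - [[0, 0, 0], [0, 0, 0], 0.008]
    - [[0, 0, 0], [0, 0, 0], 0.008]
    - [[0, 0, 0], [0, 0, 0], 0.008]
  squeeze: 25

```text
time: 9.85
tool_pos: [0.5902, 0.1414, 0.0903]
tool_rot: [3.141, 0.001, 3.079]
contact_force: [-0.1, -0.3, 4.2]
opening: 0.014
grip_force: 25.0
```

arm_command:
  moves:
    - [[0, 0, 0], [0, 0, 0.08], 0.008]
    - [[0, 0, 0], [0, 0, 0.16], 0.008]
    - [[0, 0, 0], [0, 0, 0.25], 0.008]
    - [[0, 0, 0], [0, 0, 0.34], 0.008]
    - [[0, 0, 0], [0, 0, 0.419], 0.008]

```text
time: 10.35
tool_pos: [0.5903, 0.1416, 0.0903]
tool_rot: [3.141, 0.001, 2.656]
contact_force: [0.1, 1.2, 4.4]
opening: 0.0135
grip_force: 25.0
```

arm_command:
  moves:
    - [[0, 0, 0], [0, 0, 0.08], 0.008]
    - [[0, 0, 0], [0, 0, 0.16], 0.008]
    - [[0, 0, 0], [0, 0, 0.25], 0.008]
    - [[0, 0, 0], [0, 0, 0.34], 0.008]
    - [[0, 0, 0], [0, 0, 0.419], 0.008]

```text
time: 10.85
tool_pos: [0.5904, 0.1417, 0.0903]
tool_rot: [3.14, 0.001, 2.237]
contact_force: [-0.9, 1.9, 3.6]
opening: 0.0138
grip_force: 25.0
```

arm_command:
  moves:
    - [[0, 0, 0], [0, 0, 0.08], 0.008]
    - [[0, 0, 0], [0, 0, 0.16], 0.008]
    - [[0, 0, 0], [0, 0, 0.25], 0.008]
    - [[0, 0, 0], [0, 0, 0.34], 0.008]
    - [[0, 0, 0], [0, 0, 0.419], 0.008]

```text
time: 11.35
tool_pos: [0.5906, 0.1418, 0.0903]
tool_rot: [3.139, -0.0, 1.818]
contact_force: [2.2, 2.0, 3.7]
opening: 0.014
grip_force: 25.0
```

arm_command:
  moves:
    - [[0, 0, 0], [0, 0, 0], 0.008]
    - [[0, 0, 0], [0, 0, 0], 0.008]
    - [[0, 0, 0], [0, 0, 0], 0.008]
    - [[0, 0, 0], [0, 0, 0], 0.008]
    - [[0, 0, 0], [0, 0, 0], 0.008]

```text
time: 11.85
tool_pos: [0.5906, 0.1418, 0.0903]
tool_rot: [3.14, -0.0, 1.823]
contact_force: [1.7, 4.2, 4.7]
opening: 0.0137
grip_force: 25.0
```

```bash
python3 - <<'E'
from h import *
from cell import robot
import cv2
s=robot.observe();print(s['time'],s['tool_rot'],s['torque'],s['contact_force'],s['grip_force'],s['opening'])
im=robot.read_camera('wrist')[:,:,::-1];t=robot.read_camera('top')[150:240,220:320,::-1];c=robot.read_camera('scene')[160:250,205:305,::-1]
r=lambda x:cv2.resize(x,(400,300),interpolation=2)
cv2.imwrite('pics/w5.png',np.vstack([np.hstack([r(t),r(c)]),np.hstack([r(im),r(im[150:270,200:360])])]))
E
```

```text
11.85 [ 3.13955824e+00 -2.01209801e-04  1.82338555e+00] [ 0.40513528 -0.28733089  0.00778467] [1.74088645 4.20329139 4.68082896] 24.973988234996796 0.013661925153825367
```

View pics/w5.png

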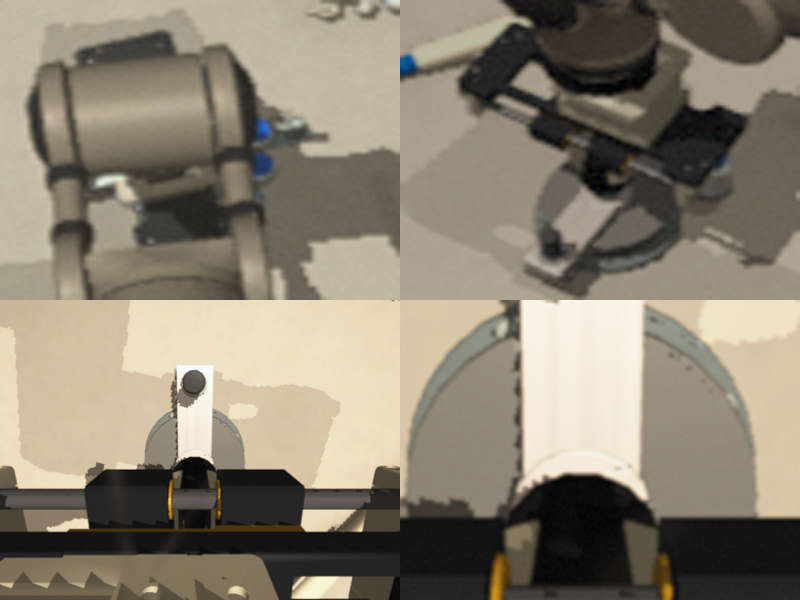

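The arm has turned 72° with the pin still seated. In the top view a blue cap at (263,130) stands at the pointer post (290,125). Torque about the knob axis is near zero, so the knob sits in the stop.

```bash
python3 -c "
from cell import robot
print(robot.hand_in())"
```

```text
the job is handed in; nothing more can be done
None
```

The pin is seated through the knob's arm into the tray, the knob is turned three clicks clockwise (1.256 rad measured) and still gripped at 25 N, and the job was handed in at about 12 s; no verdict came back.

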